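# Close and latch the filament dry box

## Robot

A 6-joint arm with a two-finger parallel gripper is mounted at the origin on the work surface. World frame = base frame: x ahead of the robot, y to its left, z up, the work surface at z = 0. Lengths are in m, angles in rad, forces in N, time in s.
With the tool pointing down it reaches from about 0.225 to 0.725 m from the base axis. Payload 3.1 kg.
Tool frame: the origin (TCP) lies between the finger pads; the fingertips stand 11 mm ahead of it and the grasp point (between the pads) lies 8 mm behind it; z points along the fingers, y is the direction in which the jaws open and shut (so a half turn about z gives the same grasp; the last joint's range is limited). The gripper opens to 85 mm and grips with 20 to 120 N. Pads are 22 mm wide; open, the fingers measure 114 mm over their backs; the gripper's body (76 mm by 85 mm) begins 54 mm behind the grasp point. The pads swing forward as they close: fully open they stand 13 mm farther back than shut.
Start: joints at [1.061, 0.048, 0.099, 1.622, 0, 1.443], TCP at [0.196, 0.487, 0.242] pointing down, gripper open.
Joint ranges: [-2.91, 2.91], [-0.99, 1.94], [-1.21, 1.42], [-2.12, 2.29], [-1.49, 1.47], [-3.14, 3.14]. Speed limits (rad/s): [2.79, 2.79, 3.14, 3.14, 3.14, 3.14].

## Interface

Orientations are given as a rotation vector (axis times angle).
In Python, from bench import arm gives the robot as it stands. The module is installed in compiled form; this text tells all that it offers.
- The arm moves only by the tool step_arm, never from a script. Its arguments are lists of equal length, an entry for each row: "slide": the shift along the tool's x, y, z in mm, a list of three; "twist": the turn about the tool's z in rad. A call has 1 to 10 rows; each row shifts and turns the commanded pose from where the row before left it, along the tool's axes as they then stand; what a row does not reach is not made up. A row lasts 1/12 s, in which the tool goes at most 41.7 mm and 7.16 degrees, less where a joint would pass 70% of its speed; a pose out of reach is approached as far as the arm can. A call with a gripper value outside its range is refused whole. "grip" is the opening, from 0 (shut) to 1 (fully open), set as the call begins (left out, the last holds). The fingers move at their own pace and stop on an object; "newtons" is the grip in N (left out, the last holds). Time passes only in rows, so rows that do not move let the fingers close. It gives the time, the measured TCP pose, the force and the opening at its end, in the units of the state.
- arm.sense(): the state, without advancing time (a new reading comes with each control period).
- arm.capture(name): name is "scene" or "top" or "wrist"; returns a dict with "img" (480x640x3 uint8, red, green, blue), "K" (3x3 intrinsics, pixels), "world_to_cam" (4x4, takes a point from world to camera coordinates). Camera axes: x right, y down, z forward; pixel columns grow to the right and rows downward; lengths in m; the calibration is good to about 2 mm. The wrist camera is an equidistant fisheye: a pixel r from the principal point sees the ray r / f radians off the axis. A picture is of the moment at which its call begins. There is no depth.
- arm.close_job(): hands the job in, once; it reports no verdict.
Trained networks look in the newest picture that a camera, given by its name, has taken for a name from the list of things; names that differ only in an ending like _2 or _b are one class to them, and where a whole thing is asked for, a point or a joint stands for the part that bears it (a point fixed in the world has none). Each returns a list of dicts, best first, with "score" (0 to 1); they miss things now and then, are a little off and sometimes report something else, mostly with a low value. They report only what shows in the picture. A call takes as long as a camera call.
- arm.boxes_of(thing, camera): "pixel" ([column, row] in pixels, amid what is visible of it).
The state is a dict: "time_s": time; "qpos": joint angles; "qvel": joint speeds; "effort": joint torques, N m; "tcp_pos": TCP position; "eef_rot": TCP orientation; "ft_force": force on the tool from outside, world axes, zero at the start; "moment": the same for the moment, N m; "width": finger opening in m.
Only numpy, scipy, OpenCV 4.12 (cv2) and the standard library are available. Lean on these libraries where they do the work, as an engineer would, in place of code of your own. Each camera call takes 0.05 s, during which the arm holds its last target. There are 200 camera calls.

## Task

The filament dry box has been left open: push its blue lid all the way down with your fingertips, then push the orange latch tab fully home towards the box so that its bolt locks over the lid. Only push: do not grip the lid or the tab, keep the latch back until the lid is down, and leave the spool in the box and the jar, reel and cup around it where they are.

Things in the scene. Friction and masses are not known exactly. Their poses are not given: they have to be found in the camera images.
- dryer: Grey open-topped dry box, fixed to the bench, 200 (x) by 180 (y) by 80 mm high. Origin: centre of its underside. Its +x points from the latch side to the hinge side, +z up; its y runs along the hinge. On its -x side a black ledge (x from -175 to -101 mm, 64 mm wide, top 88 mm above the bench) carries the latch, between two steel guide strips (each 7 mm wide, 55 mm apart between centres, tops 96 mm above the bench, look only).
- lid (a joint): Hinge of the lid (rad): 0 fully down on the box, grows as the lid opens; up to 1.7. Starts open at 1.05 to 1.5, upright at 1.57. Stiff hinge: the lid stays where it is left and takes about 1 to 3 N at 140 mm from the hinge to move. It has no catch or spring.
- lid_hinge (a point): Middle of the hinge line, on the +x rim of the box, 100 mm from the box centre and 84 mm above the bench; the hinge line runs along the box's y. The lid's mid-plane passes through it.
- lid_mid (a point): Centre of the lid plate, 100 mm from the hinge line. The plate, blue with a clear window, is 200 (its x, from hinge to free edge) by 180 (y) by 8 mm thick (z), solid all over, 180 g. The frame turns with the lid: +x towards the hinge, +z out of the lid's outer face (up when shut). Shut, the outer face is 88 mm above the bench.
- bolt (a joint): Travel of the slide latch (m): 0 drawn back, 0.030 fully home at its stop, with the bolt over the lid's edge. Moves along the box's +x. Starts at 0 to 0.008. Needs about 2 N, stays where it is left.
- bolt_tab (a point): Centre of the upright part of the orange latch tab that is pushed: 10 mm thick (x), 40 mm wide (y), its top 10 mm above this point; this point is 18 mm above the ledge, so 106 mm above the bench. Axes as the box's. The flat steel bolt lies on the lid side of the tab only (top 6 mm above the ledge); on the other side is the bare ledge, 20 mm of it when the latch is drawn back.
- spool_center (a point): Centre of the loose filament spool lying in the box, black flanges 150 mm across, 50 mm high, white filament; its top is below the rim. Leave alone.
- jar_center (a point): Centre of a loose jar with a blue cap, 52 mm across, 75 mm high. Leave alone.
- reel_center (a point): Centre of a loose small green sample reel (flanges and filament), 84 mm across, 36 mm high. Leave alone.
- cup_center (a point): Centre of a loose white cup, 64 mm across, 70 mm high. Leave alone.

How it is judged:
By the outcome, as a careful person would: the job done as asked, in the order asked, and still so for the second after the job is handed in, with the robot touching nothing.
It also fails if it takes over 42 s, if anything falls off the work surface, if the arm or the gripper's body presses on something with over 40 N, if the wrist force passes 120 N, or if a joint passes its speed limit or range.

## Working session

There is one attempt and no reset: what is moved stays moved. The work goes in short steps, Python scripts to look and compute and a tool call to move; the robot and the scene stay as the last step left them, time stands still between calls to the robot, and variables do not carry over. Pictures are saved under pics/ and viewed, about 8 in all and at most 12, crops included, and the job is handed in when it is done.

Besides the shell and the picture viewer there is one more tool, called by a JSON object that holds its "fn" and its "kwargs", one argument or row to a line. step_arm: Moves the arm, as the interface text tells. Its arguments: {"type":"object","properties":{"slide":{"type":"array","items":{"type":"array","items":{"type":"number"}}},"twist":{"type":"array","items":{"type":"number"}},"grip":{"type":"number"},"newtons":{"type":"number"}},"required":["slide","twist"]}

```bash
mkdir -p pics; cat > h.py <<'E'
import numpy as np,cv2
from bench import arm
from scipy.spatial.transform import Rotation as R
def cap(c,n=None):
    d=arm.capture(c)
    if n: cv2.imwrite(f'pics/{n}.png',d['img'][:,:,::-1])
    return d
def proj(d,P):
    P=np.atleast_2d(P);W=d['world_to_cam'];p=P@W[:3,:3].T+W[:3,3];q=p@d['K'].T
    return q[:,:2]/q[:,2:]
def onz(d,px,z):
    W=d['world_to_cam'];Rm=W[:3,:3];c=-Rm.T@W[:3,3]
    r=Rm.T@np.linalg.inv(d['K'])@np.array([px[0],px[1],1.]);return c+r*(z-c[2])/r[2]
E
python3 - <<'E'
from h import *
Z=dict(dryer=.04,lid_hinge=.084,lid_mid=.1,bolt_tab=.106,spool_center=.03,jar_center=.0375,reel_center=.018,cup_center=.035)
for c in('scene','top'):
    d=cap(c,c+'0');print(c,np.linalg.inv(d['world_to_cam'])[:3,3].round(3))
    for t in Z:
        for b in arm.boxes_of(t,c)[:2]:print(t,round(b['score'],2),np.round(b['pixel'],1),onz(d,b['pixel'],Z[t]).round(3))
s=arm.sense();print(s['tcp_pos'],s['eef_rot'],s['width'],s['time_s']);print(R.from_rotvec(s['eef_rot']).as_matrix().round(3))
E
```

```text
scene [0.593 0.376 0.928]
dryer 0.8 [337.8 255.4] [0.574 0.013 0.04 ]
lid_hinge 0.89 [336.4 258.9] [0.577 0.037 0.084]
lid_mid 0.88 [343.7 267.6] [0.565 0.059 0.1  ]
lid_mid 0.16 [336.  170.7] [ 0.584 -0.126  0.1  ]
bolt_tab 0.92 [332.6 170.2] [ 0.59  -0.124  0.106]
spool_center 0.77 [332.  226.1] [ 0.586 -0.049  0.03 ]
jar_center 0.96 [368.  350.4] [0.518 0.18  0.037]
reel_center 0.65 [283.3 156.6] [ 0.689 -0.204  0.018]
reel_center 0.46 [368.8 351.6] [0.515 0.177 0.018]
cup_center 0.73 [291.3 361.4] [0.645 0.203 0.035]
top [0.469 0.013 0.993]
dryer 0.59 [348.7 253.9] [ 0.596 -0.066  0.04 ]
lid_hinge 0.88 [343.5 270.5] [ 0.561 -0.052  0.084]
lid_mid 0.74 [251.3 255.9] [0.586 0.11  0.1  ]
bolt_tab 0.68 [384.1 254.6] [ 0.586 -0.123  0.106]
spool_center 0.78 [307.2 262.4] [0.582 0.012 0.03 ]
jar_center 0.59 [216.7 296. ] [0.52  0.18  0.037]
jar_center 0.36 [203.4 228.2] [0.648 0.208 0.037]
reel_center 0.78 [414.4 206.4] [ 0.692 -0.199  0.018]
cup_center 0.91 [201.2 228.7] [0.648 0.213 0.035]
cup_center 0.19 [248.5 256.8] [0.593 0.123 0.035]
[0.19562073 0.48719912 0.24231508] [5.96045632e-01 3.08450870e+00 4.71098722e-05] 0.08530157573084429 0.9
[[-0.928  0.373  0.   ]
 [ 0.373  0.928  0.   ]
 [-0.     0.    -1.   ]]
```

View pics/scene0.png

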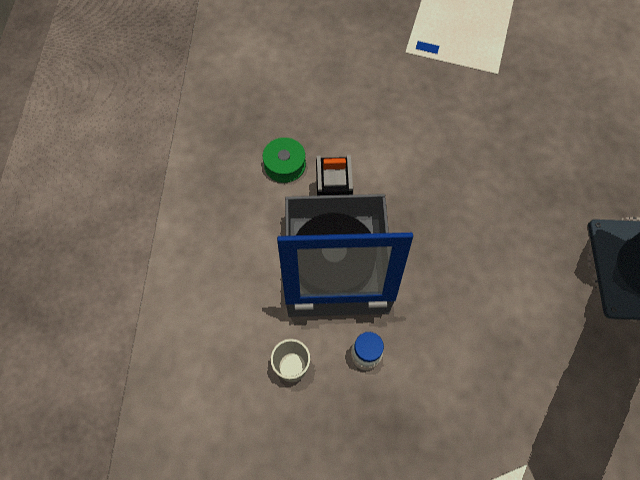

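View pics/top0.png

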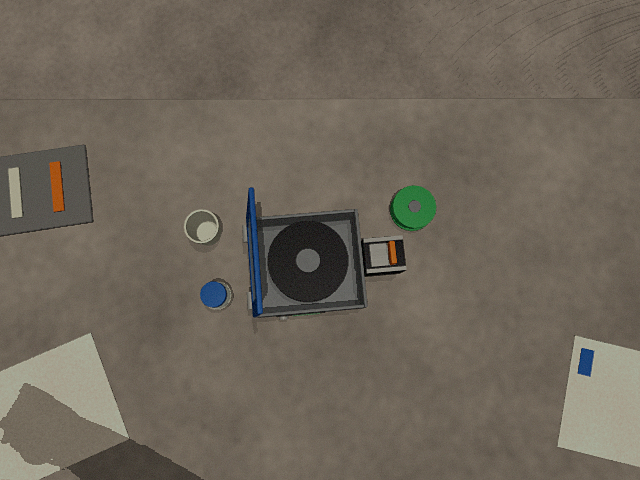

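Scene: the lid stands open on the +y side (free edge at about (278–412, 235)). The tab is at (335,162), with the cup, jar and reel clear of it. Top view: latch-side rim corners at (358,210) and (366,306), lid edge near x=251–259. Next I fit the box pose and lid angle to these corners.

```bash
cat >> h.py <<'E'
def geo(p):
    x,y,a,th,b=p
    B=lambda v:np.array([x,y,0])+np.array(v)@np.array([[np.cos(a),np.sin(a),0],[-np.sin(a),np.cos(a),0],[0,0,1]])
    L=lambda r,t,s:B([.1-r*np.cos(th)+t*np.sin(th),s,.084+r*np.sin(th)+t*np.cos(th)])
    return B,L
E
python3 - <<'E'
from h import *
from scipy.optimize import least_squares
S=cap('scene');T=cap('top')
def res(p):
    B,L=geo(p);o=[]
    def a(d,P,px):o.extend(proj(d,P)[0]-px)
    a(T,B([-.1,-.09,.08]),(366,306));a(T,B([-.1,.09,.08]),(358,210)) if 1 else 0
    a(S,B([-.1,.09,.08]),(285,197)) ;a(S,B([-.1,-.09,.08]),(386,195))
    a(S,L(.2,0,.09),(278,237));a(S,L(.2,0,-.09),(412,234))
    a(T,L(.2,0,.09),(251,188));a(T,L(.2,0,-.09),(259,315))
    a(T,B([-.15+p[4],0,.116]),(392.5,252)); a(S,B([-.15+p[4],0,.116]),(335,161))
    return np.array(o)
best=min((least_squares(res,[.58,.01,a0,1.3,0.],loss='soft_l1') for a0 in(1.57,)),key=lambda r:r.cost)
print(best.x.round(4));print(res(best.x).reshape(-1,2).round(1).tolist())
np.save('p.npy',best.x);B,L=geo(best.x)
print('hinge',B([.1,0,.084]),'edge',L(.2,.004,0),'r150',L(.15,.004,0),'tab',B([-.15+best.x[4],0,.106]),'ledge end',B([-.175,0,.088]))
E
```

```text
[ 5.9470e-01  1.4100e-02  1.5254e+00  1.4257e+00 -4.0000e-04]
[[-3.5, -100.4], [2.5, 94.5], [96.3, 2.9], [-104.5, -3.2], [114.4, 5.0], [-155.4, -3.4], [0.8, 106.9], [-0.5, -145.8], [0.2, 0.6], [-1.0, 0.2]]
hinge [0.59924075 0.11401494 0.084     ] edge [0.59810787 0.08908902 0.28247774] r150 [0.59843602 0.09630898 0.23300286] tab [ 0.58787029 -0.13616143  0.106     ] ledge end [ 0.58675496 -0.16070146  0.088     ]
```

```bash
cat > fit.py <<'E'
from h import *
from scipy.optimize import least_squares
S=cap('scene');T=cap('top')
def res(p):
    B,L=geo(p);o=[]
    def a(d,P,px):o.extend(proj(d,P)[0]-px)
    a(T,B([-.1,.09,.08]),(366,306));a(T,B([-.1,-.09,.08]),(358,210))
    a(S,B([-.1,-.09,.08]),(285,197)) ;a(S,B([-.1,.09,.08]),(386,195))
    a(S,L(.2,0,-.09),(278,237));a(S,L(.2,0,.09),(412,234))
    a(T,L(.2,0,-.09),(251,188));a(T,L(.2,0,.09),(259,315))
    a(T,B([-.15+p[4],0,.116]),(392.5,252)); a(S,B([-.15+p[4],0,.116]),(335,161))
    return np.array(o)
best=least_squares(res,[.58,.01,1.57,1.3,0.],loss='soft_l1')
print(best.x.round(4));print(res(best.x).reshape(-1,2).round(1).tolist())
np.save('p.npy',best.x);B,L=geo(best.x)
print('hinge',B([.1,0,.084]),'edge',L(.2,.004,0),'r150',L(.15,.004,0),'tab',B([-.15+best.x[4],0,.106]),'ledge end',B([-.175,0,.088]))
E
python3 fit.py
```

```text
[ 5.7570e-01  1.3700e-02  1.6431e+00  1.4235e+00 -3.0000e-04]
[[0.7, 2.5], [-1.0, -0.5], [0.1, -0.0], [-0.7, -0.2], [-1.2, 1.1], [0.8, 0.9], [0.7, -0.1], [1.1, -0.3], [0.2, 1.3], [-0.2, 0.2]]
hinge [0.56848187 0.11342516 0.084     ] edge [0.57031586 0.08809965 0.28242191] r150 [0.56978592 0.09541762 0.23296318] tab [ 0.58655783 -0.13618489  0.106     ] ledge end [ 0.58834448 -0.16085659  0.088     ]
```

{"fn": "step_arm", "kwargs": {
  "slide": [
    [0,0,0],
    [0,0,0],
    [0,0,0],
    [0,0,0],
    [-17.5,-15.5,0],
    [-17.5,-15.5,0],
    [-17.5,-15.5,0],
    [-17.5,-15.5,0],
    [-17.5,-15.5,0],
    [-17.5,-15.5,0]
  ],
  "twist": [-0.1135,-0.1135,-0.1135,-0.1135,0,0,0,0,0,0],
  "grip": 0
}}

```text
time_s: 1.93
tcp_pos: [0.3078, 0.4013, 0.2424]
eef_rot: [-0.114, 3.139, 0.0]
ft_force: [0.1, 1.1, 0.5]
width: 0.0003
```

{"fn": "step_arm", "kwargs": {
  "slide": [
    [-17.5,-15.5,0],
    [-17.5,-15.5,0],
    [-17.5,-15.5,0],
    [-17.5,-15.5,0],
    [-17.5,-15.5,0],
    [-17.5,-15.5,0],
    [-17.5,-15.5,0],
    [-17.5,-15.5,0],
    [-17.5,-15.5,0],
    [-17.5,-15.5,0]
  ],
  "twist": [0,0,0,0,0,0,0,0,0,0]
}}

```text
time_s: 2.77
tcp_pos: [0.4936, 0.2592, 0.2423]
eef_rot: [-0.113, 3.139, 0.0]
ft_force: [0.6, 0.4, -0.7]
width: -0.0
```

```bash
python3 - <<'E'
from h import *
s=arm.sense();B,L=geo(np.load('p.npy'))
M=R.from_rotvec(s['eef_rot']).as_matrix()
print(s['tcp_pos'],s['width'],s['ft_force'],s['qpos'].round(2) if hasattr(s['qpos'],'round') else s['qpos'],s['time_s']);print(M.round(3))
# tip waypoints on the outer face at r for falling angles, in tool axes relative to now
t=np.array(s['tcp_pos'])+[0,0,-.011]
for th in [1.42,1.2,1.0,.8,.6,.4,.2,0]:
    p=np.load('p.npy').copy();p[3]=th;_,L=geo(p)
    print(th,((L(.15,.004,0)-t)@M*1000).round(0))
E
```

```text
[0.49364054 0.25922586 0.24232302] -2.964892091159405e-05 [ 0.55989585  0.40456717 -0.69533278] [0.36 0.13 0.19 1.63 0.   0.29] 2.7667
[[-0.997 -0.072  0.   ]
 [-0.072  0.997  0.   ]
 [-0.     0.    -1.   ]]
1.42 [ -64. -169.   -2.]
1.2 [ -64. -201.    6.]
1.0 [ -64. -228.   19.]
0.8 [ -64. -252.   37.]
0.6 [ -64. -272.   59.]
0.4 [ -64. -287.   85.]
0.2 [ -64. -297.  114.]
0 [ -64. -301.  143.]
```

{"fn": "step_arm", "kwargs": {
  "slide": [
    [-16,-36,0],
    [-16,-36,0],
    [-16,-36,0],
    [-16,-32,0],
    [0,-5,0],
    [0,-8,1.5],
    [0,-8,1.5],
    [0,-8,1.5],
    [0,-8,1.5],
    [0,0,0]
  ],
  "twist": [0,0,0,0,0,0,0,0,0,0]
}}

```text
time_s: 3.6
tcp_pos: [0.5687, 0.0873, 0.2358]
eef_rot: [0.113, -3.138, 0.002]
ft_force: [0.4, 0.5, -0.2]
width: -0.0001
```

```bash
python3 - <<'E'
from h import *
d=cap('scene','s1');s=arm.sense();print(s['tcp_pos'],s['ft_force'])
E
```

```text
[0.56868341 0.0878719  0.23590732] [0.46408758 0.12396935 0.02612802]
```

View pics/s1.png

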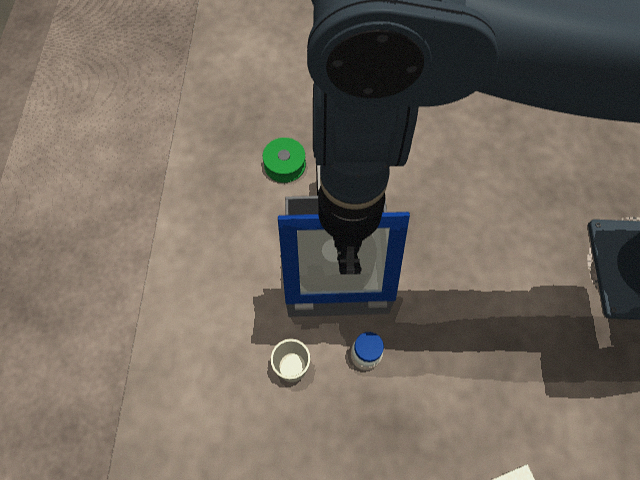

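The lid is following the fingertips: its edge has moved from row 237 to about 213. Continuing along the arc.

{"fn": "step_arm", "kwargs": {
  "slide": [
    [0,-8,1],
    [0,-8,1],
    [0,-9,4],
    [0,-9,4],
    [0,-9,4],
    [0,-8,6],
    [0,-8,6],
    [0,-8,6],
    [0,-6.5,7],
    [0,-6.5,7]
  ],
  "twist": [0,0,0,0,0,0,0,0,0,0]
}}

```text
time_s: 4.48
tcp_pos: [0.5754, 0.0071, 0.1897]
eef_rot: [-0.113, 3.139, -0.001]
ft_force: [0.8, 1.3, 1.0]
width: -0.0002
```

{"fn": "step_arm", "kwargs": {
  "slide": [
    [0,-7,7],
    [0,-6,9],
    [0,-5,9],
    [0,-4,8],
    [0,-4,10],
    [0,-3,10],
    [0,-3,10],
    [0,0,8],
    [0,0,6],
    [0,0,4]
  ],
  "twist": [0,0,0,0,0,0,0,0,0,0]
}}

```text
time_s: 5.32
tcp_pos: [0.5767, -0.0235, 0.1079]
eef_rot: [0.113, -3.138, -0.0]
ft_force: [0.7, -0.8, 1.0]
width: 0.0002
```

{"fn": "step_arm", "kwargs": {
  "slide": [
    [0,0,4],
    [0,0,3],
    [0,0,2],
    [0,0,1],
    [0,0,1],
    [0,0,0]
  ],
  "twist": [0,0,0,0,0,0]
}}

```text
time_s: 5.82
tcp_pos: [0.5773, -0.0234, 0.099]
eef_rot: [-0.114, 3.14, 0.0]
ft_force: [-2.5, 0.7, 4.0]
width: -0.0001
```

{"fn": "step_arm", "kwargs": {
  "slide": [
    [0,0,1],
    [0,0,1],
    [0,0,0],
    [0,0,0]
  ],
  "twist": [0,0,0,0]
}}

```text
time_s: 6.15
tcp_pos: [0.5774, -0.0234, 0.0989]
eef_rot: [-0.114, 3.139, -0.0]
ft_force: [-6.0, 1.1, 11.0]
width: 0.0002
```

{"fn": "step_arm", "kwargs": {
  "slide": [
    [0,0,-15],
    [0,0,-25],
    [0,0,-25],
    [0,-25,0],
    [0,-30,0],
    [0,-30,0],
    [0,-30,0],
    [0,-30,0],
    [0,-8,0],
    [0,0,0]
  ],
  "twist": [0,0,0,0,0,0,0,0,0,0]
}}

```text
time_s: 6.98
tcp_pos: [0.5886, -0.1785, 0.1607]
eef_rot: [-0.108, 3.139, 0.0]
ft_force: [-0.4, 0.5, 0.5]
width: 0.0
```

```bash
python3 - <<'E'
from h import *
t=cap('top','t2');d=cap('scene','s2');s=arm.sense();print(s['tcp_pos'],s['ft_force'])
for c,q in(('top',t),('scene',d)):
  for b in arm.boxes_of('bolt_tab',c)[:2]:print(c,b,onz(q,b['pixel'],.11))
p=np.load('p.npy');p[3]=0;B,L=geo(p)
print(((B([-.15,0,.106])-np.array(s['tcp_pos']))@R.from_rotvec(s['eef_rot']).as_matrix()*1000).round(1))
for q,n in((t,'t'),(d,'s')):
  print(n,proj(q,[L(.2,.004,.09),L(.2,.004,-.09),L(0.,.004,.09),L(0,.004,-.09),B([-.15,0,.116])]).round(0).tolist())
i=np.hstack([t['img'][160:340,200:440],d['img'][120:300,230:470]])[:,:,::-1]
cv2.imwrite('pics/c2.png',cv2.resize(i,(800,300)))
E
```

```text
[ 0.58849196 -0.17559304  0.16099416] [0.28499609 0.343967   0.66066213]
top {'pixel': [383.8, 255.9], 'score': 0.78} [ 0.58297341 -0.1214432   0.11      ]
scene {'pixel': [335.0, 171.6], 'score': 0.71} [ 0.58539777 -0.11842045  0.11      ]
[-0.9 39.6 55.1]
t [[367.0, 308.0], [357.0, 209.0], [253.0, 318.0], [247.0, 217.0], [393.0, 253.0]]
s [[386.0, 193.0], [285.0, 195.0], [395.0, 300.0], [285.0, 303.0], [335.0, 161.0]]
```

View pics/c2.png

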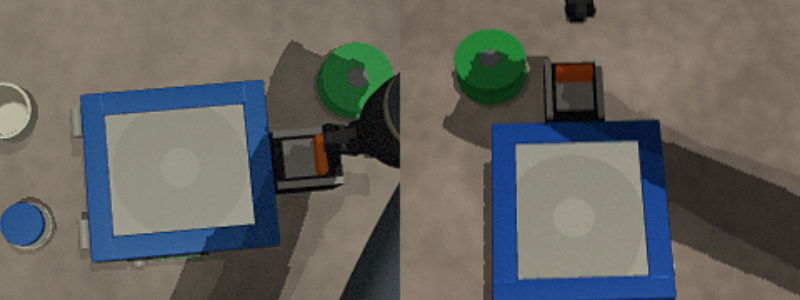

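The lid is shut: its edge corners at scene (286,195) and (386,193) match the angle-0 prediction. The tab is still drawn back. Next I lower behind the tab and push.

{"fn": "step_arm", "kwargs": {
  "slide": [
    [-1,0,15],
    [0,0,15],
    [0,0,12],
    [0,0,9],
    [0,0,0],
    [0,5,0],
    [0,5,0],
    [0,5,0],
    [0,5,0],
    [0,4,0]
  ],
  "twist": [0,0,0,0,0,0,0,0,0,0]
}}

```text
time_s: 8.02
tcp_pos: [0.5884, -0.1522, 0.1115]
eef_rot: [-0.114, 3.138, -0.003]
ft_force: [0.4, -1.8, 1.4]
width: 0.0001
```

{"fn": "step_arm", "kwargs": {
  "slide": [
    [0,4,0],
    [0,4,0],
    [0,4,0],
    [0,4,0],
    [0,3,0],
    [0,0,0]
  ],
  "twist": [0,0,0,0,0,0]
}}

```text
time_s: 8.52
tcp_pos: [0.5865, -0.1325, 0.1104]
eef_rot: [-0.114, 3.139, 0.001]
ft_force: [-0.2, -1.1, -0.2]
width: -0.0
```

{"fn": "step_arm", "kwargs": {
  "slide": [
    [0,3,0],
    [0,2,0],
    [0,2,0],
    [0,1,0],
    [0,0,0]
  ],
  "twist": [0,0,0,0,0]
}}

```text
time_s: 8.93
tcp_pos: [0.5858, -0.1258, 0.1102]
eef_rot: [0.113, -3.139, 0.002]
ft_force: [1.1, -3.9, 0.8]
width: 0.0004
```

{"fn": "step_arm", "kwargs": {
  "slide": [
    [0,1.5,0],
    [0,1.5,0],
    [0,1,0],
    [0,0,0],
    [0,0,0]
  ],
  "twist": [0,0,0,0,0]
}}

```text
time_s: 9.35
tcp_pos: [0.5857, -0.1255, 0.1103]
eef_rot: [0.109, -3.14, 0.013]
ft_force: [2.3, -11.0, -1.6]
width: 0.0002
```

{"fn": "step_arm", "kwargs": {
  "slide": [
    [0,1.5,0],
    [0,1,0],
    [0,0,0],
    [0,0,0],
    [0,-6,0],
    [0,-14,0],
    [0,-20,0],
    [0,-10,-20],
    [0,0,-35],
    [0,0,-35]
  ],
  "twist": [0,0,0,0,0,0,0,0,0,0]
}}

```text
time_s: 10.18
tcp_pos: [0.587, -0.1682, 0.1983]
eef_rot: [0.112, -3.134, -0.008]
ft_force: [1.8, -0.3, -0.0]
width: 0.0001
```

{"fn": "step_arm", "kwargs": {
  "slide": [
    [0,-30,0],
    [0,-30,0],
    [0,-30,0],
    [0,0,0]
  ],
  "twist": [0,0,0,0]
}}

```text
time_s: 10.52
tcp_pos: [0.595, -0.2632, 0.1991]
eef_rot: [0.106, -3.139, 0.001]
ft_force: [-0.3, 0.7, -0.9]
width: -0.0002
```

```bash
python3 - <<'E'
from h import *
t=cap('top');d=cap('scene');s=arm.sense();print(s['tcp_pos'],s['ft_force'],s['time_s'])
p=np.load('p.npy');p[3]=0;B,L=geo(p)
for q in(t,d): print(proj(q,[B([-.15,0,.116]),B([-.12,0,.116])]).round(1).tolist())
for c,q in(('top',t),('scene',d)):
  for n,z in(('jar_center',.0375),('reel_center',.018),('cup_center',.035)):
    for b in arm.boxes_of(n,c)[:1]:print(c,n,round(b['score'],2),onz(q,b['pixel'],z).round(3))
  h=cv2.cvtColor(q['img'],cv2.COLOR_RGB2HSV);m=cv2.inRange(h,(4,180,60),(16,255,255));m[:140]=0;m[:,:230]=0;m[:,450:]=0
  y,x=np.nonzero(m);print('orange',x.mean().round(1),y.mean().round(1),x.min(),x.max(),y.min(),y.max())
i=np.hstack([t['img'][160:340,200:440],d['img'][120:300,230:470]])[:,:,::-1]
cv2.imwrite('pics/c3.png',cv2.resize(i,(800,300)))
E
```

```text
[ 0.59485664 -0.25888023  0.19906411] [ 0.14023001  0.3318114  -0.83715048] 10.6167
[[392.6, 253.3], [375.4, 254.7]]
[[334.8, 161.3], [335.5, 176.0]]
top jar_center 0.8 [0.527 0.176 0.037]
top reel_center 0.87 [ 0.688 -0.198  0.018]
top cup_center 0.78 [0.649 0.21  0.035]
orange 375.2 253.7 371 379 242 266
scene jar_center 0.71 [0.517 0.179 0.037]
scene reel_center 0.61 [ 0.692 -0.196  0.018]
scene cup_center 0.94 [0.644 0.205 0.035]
orange 335.0 177.2 324 346 172 183
```

View pics/c3.png

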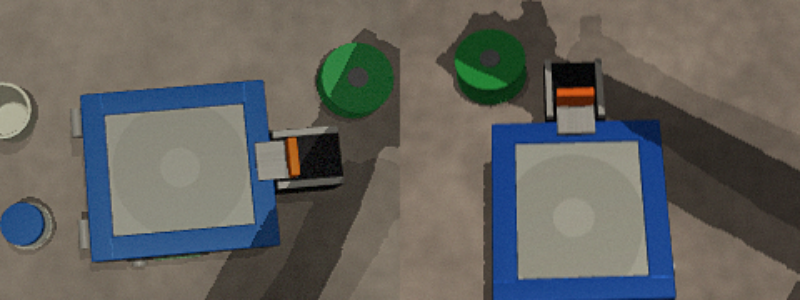

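The bolt lies over the lid's edge, and the tab sits at the predicted full-travel pixels: top (375,254), scene (335,177). The lid is still shut and the loose items haven't moved.

```bash
python3 -c "
from bench import arm
print(arm.close_job())"
```

```text
the job is handed in; nothing more can be done
None
```

The job is done and handed in at about 10.6 s: the lid is fully down and the latch is home, with the bolt over the lid's edge. I pushed only with closed fingertips and didn't grip anything.

- **Lid:** I pushed it down until it stopped hard, with the fingertips at 88 mm and about 11 N on it. Its corners in the scene camera image match the shut position to about a pixel. I confirmed this before touching the latch.
- **Latch:** I pushed the tab until it stopped at about 11 N, then nudged it slightly further before backing off. In both cameras the tab sits within about 1 pixel of where full 30 mm travel should put it.
- **Surroundings:** The reel, cup and jar are where they started, within a few millimetres. The largest difference was 7 mm for the jar in the top camera. The scene camera put the jar within 1 mm, so I read that as detector noise. I didn't measure the spool again, but nothing touched it.
- **Arm:** It was clear of everything when I handed in. No checks failed.

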